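# Sort mixed pipe fittings into cartons at the packing bench

## Robot

A 7-joint arm with a two-finger parallel gripper is mounted at the origin on the work surface. World frame = base frame: x ahead of the robot, y to its left, z up, the work surface at z = 0. Lengths are in m, angles in rad, forces in N, time in s.
With the tool pointing down it reaches from about 0.35 to 0.775 m from the base axis. Payload 3.1 kg.
Tool frame: the origin (TCP) lies at the centre of the arm's flange, where the gripper is bolted on; the fingertips stand 173 mm ahead of it and the grasp point (between the pads) lies 155 mm ahead of it; z points along the fingers, y is the line along which they close (so a half turn about z gives the same grasp; the last joint's range is limited). The gripper opens to 85 mm and grips with 20 to 120 N. Pads are 22 mm wide; open, the fingers measure 114 mm over their backs; the gripper's body (76 mm by 85 mm) begins 54 mm behind the grasp point. The pads swing forward as they close: fully open they stand 13 mm farther back than shut.
Start: joints at [1.216, 0.311, 0.014, 1.512, -0.004, 1.319, -0.027], TCP at [0.169, -0.523, 0.405] pointing down, gripper open.
Joint ranges: [-2.7, 2.7], [-0.3, 1.91], [-1.27, 1.3], [0.12, 2.57], [-1.44, 4.58], [0.2, 2.03], [-3.05, 3.05]. Speed limits (rad/s): [2.79, 2.79, 3.14, 3.14, 3.14, 3.14, 3.14].

## Interface

Orientations are given as a unit quaternion [w, x, y, z].
In Python, from bench import env, optics, status gives the robot as it stands. The module is installed in compiled form; this text tells all that it offers. Calls block until the motion is done:
- env.move_pose(position, orientation): joint-space move of the TCP to a pose.
- env.move_linear(position, rot=None, max_speed=0.15, f_stop=None): straight line of the TCP; rot=None keeps the orientation; max_speed is the mean speed in m/s. With f_stop (N) it stops when the force on the tool has changed by that much, and returns True; else False.
- env.movej(angles): joint-space move.
- env.gripper_to(opening): finger opening in m; the grip force is fixed at half the most; returns when the fingers have stopped.
- env.pause(seconds).
- env.ik(position, orientation): joint angles nearest the present ones, or None.
- optics.capture(name): name is "side" or "top" or "wrist"; returns (picture, depth): 420x560x3 uint8, blue, green, red; 420x560 float32, m along the optical axis (not along the pixel's ray), 0 where there is no reading.
- optics.camera_params(name): a dict with "K" (3x3 intrinsics, pixels), "distortion" ([k1, k2, p1, p2, k3] as OpenCV has them; the pictures are not rectified), "R" (3x3) and "t" (3): a world point X has camera coordinates R X + t. Camera axes: x right, y down, z forward; pixel columns grow to the right and rows downward; lengths in m; the calibration is good to about 2 mm. A picture is of the moment at which its call begins: read the wrist's pose just before it. camera_params takes no time and is no camera call; for the wrist camera it gives the pose at the moment of the call.
A pose or a line that the arm cannot do raises env.IKError and nothing moves.
- env.sign_off(): hands the job in; it is judged then, once.
Readings, each from a call of its own:
- status.read_clock(): time.
- status.read_joints(): joint angles.
- status.read_qvel(): joint speeds.
- status.read_tau(): joint torques, N m.
- status.read_ee_pos(): TCP position.
- status.read_tool_rot(): TCP orientation.
- status.read_ft_force(): force on the tool from outside, world axes, zero at the start.
- status.read_ft_torque(): the same for the moment, N m.
- status.read_opening(): finger opening in m.
- status.read_grip_force(): force on a finger pad.
Only numpy, scipy, OpenCV 4.12 (cv2) and the standard library are available. Lean on these libraries where they do the work, as an engineer would, in place of code of your own. Each camera call takes 0.05 s, during which the arm holds its last target. There are 200 camera calls.

## Task

Sort the brass fittings that lie mixed on the packing bench: lay both straight couplings in the long narrow carton and both elbows in the square carton, each flat on the carton's bottom and not on top of one another, and set the flanged cap, flange down and hub up, flat in the round pocket of the cardboard pad. Leave the tape roll, the bottle and the tin standing where they are.

Things in the scene. Friction and masses are not known exactly. Their poses are not given: they have to be found in the camera images.
- coupling_a: first straight brass pipe coupling, 100 mm long: a 22 mm round tube with a hexagon nut (32 mm across flats, 18 mm long) at each end, 64 mm of bare tube between; starts lying on a flat of its nuts. Origin: its centre, 16 mm above what it lies on; x runs along the tube, z up at the start.
- coupling_b: second, the same: straight brass pipe coupling, 100 mm long: a 22 mm round tube with a hexagon nut (32 mm across flats, 18 mm long) at each end, 64 mm of bare tube between; starts lying on a flat of its nuts. Origin: its centre, 16 mm above what it lies on; x runs along the tube, z up at the start.
- elbow_a: first brass 90-degree elbow lying flat: 32 mm corner cube, two 22 mm round legs ending in hexagon nuts (32 mm across flats, 14 mm long), 60 mm from corner centre to leg end. Origin: middle of its 76 x 76 mm outline, 16 mm above its underside; z up. Corner centre at (-22,-22,0) mm; legs run from it to +x and +y, bare tube (28 mm) centred at (8,-22,0) and (-22,8,0) mm.
- elbow_b: second, the same: brass 90-degree elbow lying flat: 32 mm corner cube, two 22 mm round legs ending in hexagon nuts (32 mm across flats, 14 mm long), 60 mm from corner centre to leg end. Origin: middle of its 76 x 76 mm outline, 16 mm above its underside; z up. Corner centre at (-22,-22,0) mm; legs run from it to +x and +y, bare tube (28 mm) centred at (8,-22,0) and (-22,8,0) mm.
- cap: brass flanged cap, starts flange down: round flange 66 mm diameter, 8 mm thick, with a round hub 30 mm diameter rising above it to 30 mm total height. Origin: centre of the flange's underside; z points up through the hub.
- long_carton: long narrow open cardboard carton, fixed, outside 250 (x) x 110 (y) x 45 mm high, walls and bottom 4 mm thick. Origin: centre of its underside, on the bench; z up. It stands to the left or right of the mixed fittings.
- square_carton: square open cardboard carton, fixed, outside 192 x 192 x 45 mm high, walls and bottom 4 mm thick. Origin: centre of its underside, on the bench; z up. It stands on the other side.
- pad: square cardboard packing pad, fixed, 98 x 98 x 16 mm thick, with one round pocket 76 mm across and 10 mm deep in its middle. Origin: centre of its underside, on the bench.
- pocket (a point): centre of the pad's pocket floor, 6 mm above the bench; z up.
- tape_roll: brown cardboard tape core (the tape roll) standing flat among the fittings, ring 90 mm outside, 76 mm inside, 48 mm high; not to be moved. Origin: centre of its underside.
- bottle: white bottle, 66 mm diameter, 180 mm tall, beyond the fittings on one side; not to be moved. Origin: centre of its underside.
- tin: plain steel tin, 72 mm diameter, 110 mm tall, beyond the fittings on the other side; not to be moved. Origin: centre of its underside.
Mind the look-alikes: they are no part of the job. What is shaped like the cap but grey or purple is not meant. Leave any purple look-alike of the elbow_b alone.

How it is judged:
At the end, for the whole second after the job is handed in: Couplings' centres inside the long carton, elbows' inside the square one, all less than 32 mm above the bench (20 mm when flat on the bottom); the cap flange down in the pocket, within 9 mm of its centre, less than 4 mm off its floor, tilt under 0.08 rad; all at rest (x of coupling_a in the frame of long_carton between -0.121 and 0.121 m and y of coupling_a in the frame of long_carton between -0.051 and 0.051 m and z of each of coupling_a, coupling_b in the frame of long_carton below 0.032 m and linear speed of each of coupling_a, coupling_b, elbow_a, elbow_b, cap below 0.02 m/s and x of coupling_b in the frame of long_carton between -0.121 and 0.121 m and y of coupling_b in the frame of long_carton between -0.051 and 0.051 m and x of elbow_a in the frame of square_carton between -0.092 and 0.092 m and y of elbow_a in the frame of square_carton between -0.092 and 0.092 m and z of each of elbow_a, elbow_b in the frame of square_carton below 0.032 m and x of elbow_b in the frame of square_carton between -0.092 and 0.092 m and y of elbow_b in the frame of square_carton between -0.092 and 0.092 m and horizontal distance between cap and pocket below 0.009 m and z of cap in the frame of pocket below 0.004 m and angle between cap's own z axis and vertical below 0.08 rad); the robot touches nothing.
It fails at once if the tape roll is pushed more than 30 mm or tipped over (distance of tape_roll from where it was at the start of the episode above 0.03 m or angle between tape_roll's own z axis and vertical above 0.4 rad).
It fails at once if the bottle is pushed more than 30 mm or tipped over (distance of bottle from where it was at the start of the episode above 0.03 m or angle between bottle's own z axis and vertical above 0.4 rad).
It fails at once if the tin is pushed more than 30 mm or tipped over (distance of tin from where it was at the start of the episode above 0.03 m or angle between tin's own z axis and vertical above 0.4 rad).
It also fails if it takes over 72 s, if anything falls off the work surface, if the arm or the gripper's body presses on something with over 40 N, if the wrist force passes 120 N, or if a joint passes its speed limit or range.

## Working session

There is one attempt and no reset: what is moved stays moved. The work goes in short steps, each a Python script; the robot and the scene stay as the last script left them, time stands still between calls to the robot, and variables do not carry over. Pictures are saved under pics/ and viewed, at most 10 in all, crops included, and the job is handed in when it is done.

```bash
mkdir -p pics; python3 - <<'E'
from bench import env, optics, status
import cv2,numpy as np
for n in ["top","side"]:
    p,d=optics.capture(n); c=optics.camera_params(n)
    cv2.imwrite(f"pics/{n}0.png",p); np.savez(f"{n}0.npz",p=p,d=d,**{k:np.array(v) for k,v in c.items()})
    print(n,c)
print(status.read_clock(),status.read_tool_rot(),status.read_ee_pos())
E
```

```text
top {'K': array([[462.06141728,   0.        , 280.84308256],
       [  0.        , 462.06141728, 212.27014596],
       [  0.        ,   0.        ,   1.        ]]), 'distortion': array([-0.15186344,  0.        ,  0.        ,  0.        ,  0.        ]), 'R': array([[ 0.07758425, -0.99698458, -0.00155857],
       [-0.97698026, -0.07571576, -0.19944096],
       [ 0.19872155,  0.01699617, -0.97990861]]), 't': array([-0.04170797,  0.52165674,  0.89475839])}
side {'K': array([[531.38707986,   0.        , 269.66125062],
       [  0.        , 531.38707986, 208.33137826],
       [  0.        ,   0.        ,   1.        ]]), 'distortion': array([-0.09434075,  0.        ,  0.        ,  0.        ,  0.        ]), 'R': array([[-0.90253538, -0.43058466,  0.00517182],
       [-0.33402525,  0.69245932, -0.63947418],
       [ 0.27176649, -0.57887559, -0.76879518]]), 't': array([0.48710188, 0.23592574, 1.1664981 ])}
0.1 [-1.07428374e-03  9.87785595e-01  1.55815340e-01 -2.08514011e-04] [ 0.16921217 -0.52302173  0.40370512]
```

View pics/top0.png

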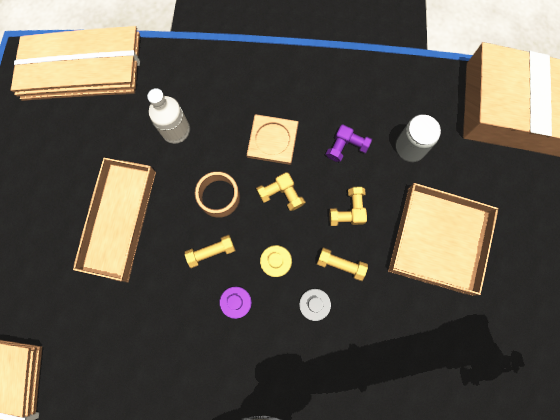

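View pics/side0.png

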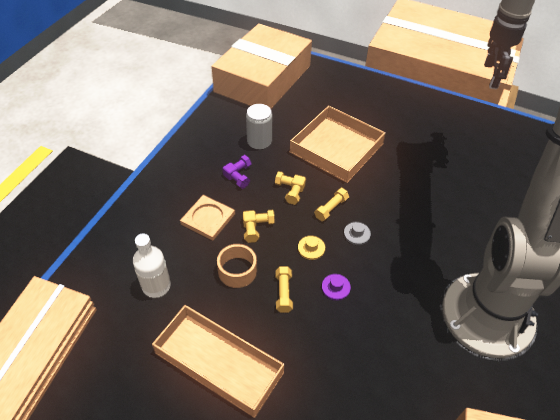

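The top view shows couplings at (210,251) and (343,264), elbows at (283,190) and (352,208), the brass cap at (276,261), and the pad at (273,138). The long carton is at left (115,220), the square carton at right (445,240). The side view shows the same things. I'll fit model silhouettes in both views to get poses.

```bash
cat > fit.py <<'E'
import cv2,numpy as np
from scipy.optimize import minimize
from scipy.ndimage import binary_fill_holes
S=4
def box(x0,x1,y0,y1,z0,z1): return np.array([[x,y,z] for x in(x0,x1) for y in(y0,y1) for z in(z0,z1)])
def prism(ax,c,r,a0,a1,n,ph=0):
    t=np.arange(n)*2*np.pi/n+ph; u,v=r*np.cos(t),r*np.sin(t); o=[]
    for a in(a0,a1):
        q=[np.full(n,a)]*3; i,j=[k for k in range(3) if k!=ax]; q[i]=u+c[0]; q[j]=v+c[1]; o.append(np.array(q).T)
    return np.vstack(o)
H=.016/np.cos(np.pi/6)
# hexagon with flats at top/bottom (second coord = z): vertices at 0,60,...
coupling=[prism(0,(0,.016),.011,-.05,.05,24)]+[prism(0,(0,.016),H,a,a+.018,6) for a in(-.05,.032)]
elbow=[box(-.038,-.006,-.038,-.006,0,.032),prism(0,(-.022,.016),.011,-.02,.038,24),prism(1,(-.022,.016),.011,-.02,.038,24),
 prism(0,(-.022,.016),H,.024,.038,6),prism(1,(-.022,.016),H,.024,.038,6)]
cap=[prism(2,(0,0),.033,0,.008,48),prism(2,(0,0),.015,0,.03,32)]
M=dict(coupling=coupling,elbow=elbow,cap=cap,long=[box(-.125,.125,-.055,.055,0,.045)],square=[box(-.096,.096,-.096,.096,0,.045)],
 pad=[box(-.049,.049,-.049,.049,0,.016)],tape=[prism(2,(0,0),.045,0,.048,48)])
def ray(c,uv,z):
    n=cv2.undistortPoints(np.array([[uv]],float),c['K'],c['distortion'])[0,0]
    d=c['R'].T@np.array([n[0],n[1],1]); o=-c['R'].T@c['t']; return o+d*(z-o[2])/d[2]
def render(c,kind,x,y,th,shape,z=0):
    m=np.zeros((shape[0]*S,shape[1]*S),np.uint8); R=np.array([[np.cos(th),-np.sin(th),0],[np.sin(th),np.cos(th),0],[0,0,1]])
    for P in M[kind]:
        q=cv2.projectPoints((P@R.T+[x,y,z]),cv2.Rodrigues(c['R'])[0],c['t'],c['K'],c['distortion'])[0][:,0]
        h=cv2.convexHull(((q+.5)*S).astype(np.float32)); cv2.fillConvexPoly(m,np.round(h*16).astype(np.int32),1,shift=4)
    return m
def mask(p,seed,thr=45):
    f=(p.max(2)>thr).astype(np.uint8); l=cv2.connectedComponents(f,connectivity=4)[1]
    u,v=seed
    return binary_fill_holes(l==l[v,u])
def fit(kind,cs,ms,guess,ths,z=0):
    big=[cv2.resize(m.astype(np.float32),None,fx=S,fy=S,interpolation=cv2.INTER_LINEAR)>.5 for m in ms]
    def iou(v): 
        o=[]
        for c,b in zip(cs,big):
            r=render(c,kind,*v[:2],v[2]*.1,ms[0].shape,z)>0; o.append((r&b).sum()/(r|b).sum())
        return o
    f=lambda v:-np.mean(iou(v))
    best=min(([guess[0],guess[1],t*10] for t in ths),key=f)
    for step in(.01,.003):
        r=minimize(f,best,method='Nelder-Mead',options=dict(initial_simplex=np.array(best)+np.vstack([np.zeros(3),np.diag([step,step,step*200])]),xatol=1e-4,fatol=1e-5,maxiter=120)); best=r.x
    return np.array([best[0],best[1],best[2]*.1]),iou(best)
E
cat > loc.py <<'E'
from fit import *
T=dict(np.load('top0.npz'));Sd=dict(np.load('side0.npz'))
seeds=dict(cL=('coupling',(210,251),(284,288)),cR=('coupling',(343,264),(332,205)),e1=('elbow',(285,186),(257,222)),e2=('elbow',(355,212),(291,186)),
 cap=('cap',(276,261),(312,247)),long=('long',(115,220),(218,360)),square=('square',(445,240),(338,142)),pad=('pad',(273,138),(208,216)),tape=('tape',(235,200),(250,280)))
import json; out={}
for k,(kind,a,b) in seeds.items():
    ms=[mask(T['p'],a),mask(Sd['p'],b)]
    vu=np.argwhere(ms[0]).mean(0)[::-1]; g=ray(T,vu,.016)[:2]
    ths=[0] if kind in('cap','tape') else np.arange(0,2*np.pi if kind=='elbow' else (np.pi/2 if kind in('square','pad') else np.pi),.15)
    rs=[fit(kind,[T,Sd],ms,g,ths)]+[fit(kind,[c],[m],g,ths) for c,m in((T,ms[0]),(Sd,ms[1]))]
    print(k,[m.sum() for m in ms],*[(r[0].round(4).tolist(),np.round(r[1],3).tolist()) for r in rs])
    out[k]=rs[0][0].tolist()
json.dump(out,open('poses.json','w'))
for n,a in dict(bottle=(172,125),tin=(415,140),pe=(347,142),pcap=(235,302),gcap=(315,305)).items():
    print(n,ray(T,a,.02).round(3))
E
time python3 loc.py
```

```text
cL [np.int64(753), np.int64(194365)] ([0.4365, 0.143, 2.02], [0.872, 0.003]) ([0.4367, 0.1434, 2.0111], [0.872]) ([0.3014, 0.3545, 1.0967], [0.004])
cR [np.int64(762), np.int64(194365)] ([0.4313, -0.1365, 1.2853], [0.872, 0.002]) ([0.4313, -0.1365, 1.2853], [0.872]) ([0.3158, 0.3489, 2.3309], [0.004])
e1 [np.int64(907), np.int64(194365)] ([0.5671, 0.0046, 2.123], [0.889, 0.003]) ([0.5671, 0.0046, 2.1229], [0.889]) ([0.3476, 0.3626, 4.2284], [0.005])
e2 [np.int64(884), np.int64(194365)] ([0.5562, -0.1409, 0.0869], [0.916, 0.003]) ([0.5562, -0.1407, 0.0913], [0.916]) ([0.3051, 0.1251, 2.6679], [0.004])
cap [np.int64(855), np.int64(194365)] ([0.4284, 0.0031, 0.0964], [0.919, 0.003]) ([0.428, 0.0033, 0.069], [0.918]) ([0.3049, 0.3628, 0.065], [0.005])
long [np.int64(6802), np.int64(194365)] ([0.4876, 0.3559, 3.0238], [0.973, 0.038]) ([0.4876, 0.3559, 3.024], [0.973]) ([0.4267, 0.3974, 0.4511], [0.042])
square [np.int64(8807), np.int64(194365)] ([0.4978, -0.3511, 1.3576], [0.984, 0.022]) ([0.4979, -0.3512, 1.3582], [0.984]) ([0.422, 0.3493, -1.1206], [0.05])
pad [np.int64(2092), np.int64(194365)] ([0.6972, 0.0313, 1.4659], [0.944, 0.007]) ([0.6976, 0.0314, 1.458], [0.944]) ([0.3138, 0.347, 0.4998], [0.013])
tape [np.int64(1706), np.int64(194365)] ([0.558, 0.138, 0.1308], [0.951, 0.008]) ([0.5579, 0.1379, 0.1281], [0.951]) ([0.3093, 0.3519, 1.8875], [0.01])
bottle [0.71  0.258 0.02 ]
tin [ 0.717 -0.286  0.02 ]
pe [ 0.699 -0.134  0.02 ]
pcap [0.335 0.079 0.02 ]
gcap [ 0.342 -0.086  0.02 ]
real	0m57.681s
user	0m56.990s
sys	0m0.674s
```

```bash
python3 - <<'E'
from fit import *
for n,sd in(('top',[(210,251),(276,261),(5+100,100),(300,330)]),('side',[(284,288),(312,247),(300,330),(380,210)])):
    p=np.load(n+'0.npz')['p'].astype(int)
    for u,v in sd: print(n,u,v,p[v,u])
    for t in (15,25,40,60): 
        m=(p.max(2)-p.min(2)>t).astype(np.uint8);l=cv2.connectedComponents(m,connectivity=4)[1];print(t,[(l==l[b,a]).sum() for a,b in sd[:2]])
E
sed -i 's/def mask(p,seed,thr=45)/def mask(p,seed,thr=25)/; s/f=(p.max(2)>thr)/f=(p.max(2).astype(int)-p.min(2)>thr)/' fit.py
python3 loc.py
```

```text
top 210 251 [157 249 253]
top 276 261 [160 250 253]
top 105 100 [40 40 42]
top 300 330 [40 42 42]
15 [np.int64(735), np.int64(841)]
25 [np.int64(713), np.int64(832)]
40 [np.int64(686), np.int64(819)]
60 [np.int64(659), np.int64(803)]
side 284 288 [138 241 253]
side 312 247 [ 50 101 135]
side 300 330 [45 46 54]
side 380 210 [45 47 53]
15 [np.int64(690), np.int64(46148)]
25 [np.int64(653), np.int64(571)]
40 [np.int64(626), np.int64(551)]
60 [np.int64(589), np.int64(535)]
cL [np.int64(713), np.int64(653)] ([0.4366, 0.1435, 2.0184], [0.917, 0.914]) ([0.4366, 0.1435, 2.0237], [0.918]) ([0.4362, 0.1452, 2.018], [0.917])
cR [np.int64(714), np.int64(5295)] ([0.431, -0.1366, 1.2864], [0.928, 0.084]) ([0.4308, -0.1367, 1.2858], [0.927]) ([0.4306, -0.1355, 1.2893], [0.084])
e1 [np.int64(846), np.int64(683)] ([0.5671, 0.0045, 2.1384], [0.929, 0.887]) ([0.5672, 0.0044, 2.1353], [0.93]) ([0.5665, 0.0055, 2.1564], [0.897])
e2 [np.int64(845), np.int64(617)] ([0.5558, -0.1406, 0.1022], [0.931, 0.902]) ([0.556, -0.1411, 0.1056], [0.933]) ([0.5551, -0.1398, 0.0904], [0.91])
cap [np.int64(832), np.int64
[... 161 characters left out ...]
0.4873, 0.3563, 3.0233], [0.985, 0.831]) ([0.4876, 0.3561, 3.0236], [0.986]) ([0.4868, 0.3581, 3.0212], [0.833])
square [np.int64(8694), np.int64(5295)] ([0.4976, -0.351, 1.3614], [0.99, 0.816]) ([0.4978, -0.3513, 1.3594], [0.99]) ([0.4967, -0.3477, 1.3555], [0.82])
pad [np.int64(2039), np.int64(1529)] ([0.698, 0.0316, 1.4716], [0.966, 0.937]) ([0.6978, 0.0315, 1.475], [0.966]) ([0.6974, 0.0313, 1.472], [0.938])
tape [np.int64(1641), np.int64(1517)] ([0.558, 0.1384, 0.1326], [0.977, 0.972]) ([0.5584, 0.1383, 0.1746], [0.977]) ([0.5578, 0.1385, 0.0912], [0.973])
bottle [0.71  0.258 0.02 ]
tin [ 0.717 -0.286  0.02 ]
pe [ 0.699 -0.134  0.02 ]
pcap [0.335 0.079 0.02 ]
gcap [ 0.342 -0.086  0.02 ]
```

Poses from both views agree to about 1 mm, with sensible heights and sizes. Next, a pick-and-place helper, starting with the left coupling.

```bash
cat > pp.py <<'E'
from bench import env, optics, status
import numpy as np, json, cv2
P={k:np.array(v) for k,v in json.load(open('poses.json')).items()}
def quat(a): return np.array([0,np.cos(a/2),np.sin(a/2),0])
def at(p,l): c,s=np.cos(p[2]),np.sin(p[2]); return p[:2]+np.array([[c,-s],[s,c]])@np.array(l)
def wrap(a): return (a+np.pi)%(2*np.pi)-np.pi
UP=.29
def choose(xy,yaws):
    "yaw whose IK above the point needs the least wrist turn"
    q0=np.array(status.read_joints()); best=None
    for a in yaws:
        try: q=env.ik([*xy,UP],quat(a))
        except env.IKError: q=None
        if q is None: continue
        c=np.abs(np.array(q)-q0).max()+ (5 if abs(q[6])>2.8 else 0)
        if best is None or c<best[0]: best=(c,wrap(a))
    return best[1]
def pick(xy,yaws,z,opening,grip):
    a=choose(xy,yaws); env.gripper_to(opening); env.move_pose([*xy,UP],quat(a))
    hit=env.move_linear([*xy,z],max_speed=.15,f_stop=25)
    env.gripper_to(grip); o=status.read_opening(); f=status.read_grip_force()
    env.move_linear([*xy,UP],max_speed=.2)
    print('pick hit',hit,'open',round(o,4),'->',round(status.read_opening(),4),'F',f,'t',status.read_clock(),flush=True)
    return a
def place(xy,yaws,z,opening):
    a=choose(xy,yaws); env.move_pose([*xy,UP],quat(a))
    hit=env.move_linear([*xy,z],max_speed=.12,f_stop=25)
    zz=status.read_ee_pos()[2]; env.gripper_to(opening); env.move_linear([*xy,UP],max_speed=.2)
    print('place hit',hit,'z',round(zz,4),'yaw',round(a,3),'t',status.read_clock(),flush=True)
def shot(n,name):
    p,d=optics.capture(n); c=optics.camera_params(n); cv2.imwrite(f'pics/{name}.png',p); np.savez(f'{name}.npz',p=p,d=d,**{k:np.array(v) for k,v in c.items()})
def coupling(k,lx):
    p=P[k]; L=P['long']
    pick(p[:2],[p[2],p[2]+np.pi],.177,.055,.015)
    place(at(L,[lx,0]),[L[2],L[2]+np.pi],.1825,.045)
def elbow(k,ex,ey,norms):
    "grip the x leg; its outside (elbow -y) must face a carton direction in norms"
    p=P[k]; C=P['square'].copy(); C[2]=C[2]-np.pi/2   # carton frame nearly along world axes
    a=pick(at(p,[.008,-.022]),[p[2],p[2]+np.pi],.177,.05,.015)
    off=wrap(a-p[2]); opts=[]
    for n in norms:
        th=C[2]+n+np.pi/2; e=np.array([*at(C,[ex,ey]),th]); opts.append((at(e,[.008,-.022]),th+off))
    q0=np.array(status.read_joints()); sc=[]
    for xy,y in opts:
        q=env.ik([*xy,UP],quat(y)); sc.append(99 if q is None else np.abs(np.array(q)-q0).max())
    i=int(np.argmin(sc)); print('place choice',i,np.round(sc,2)); place(opts[i][0],[opts[i][1]],.1825,.04)
E
python3 - <<'E'
from pp import *
coupling('cL',.057)   # long yaw 3.02: +x local = towards base
shot('top','top1')
E
```

```text
pick hit False open 0.0198 -> 0.0198 F 58.60365629196167 t 5.1083
place hit False z 0.1828 yaw 3.023 t 8.0917
```

View pics/top1.png

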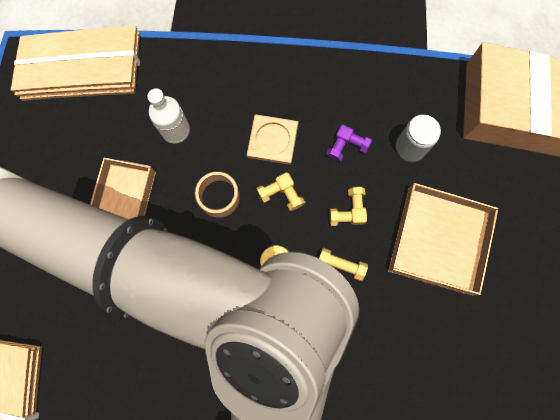

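The arm covers the carton in this view, but the grip held at 20 mm opening and the release went as planned. Moving on with the second coupling and the cap.

```bash
python3 - <<'E'
from pp import *
coupling('cR',-.057)
c=P['cap']; 
pick(c[:2],[0,np.pi/2,np.pi,-np.pi/2,.8,-.8],.183,.06,.02)
q=P['pad'][:2]; a=2*np.arctan2(status.read_tool_rot()[2],status.read_tool_rot()[1])
place(q,[a,a+1,a-1],.190,.05)
shot('side','side2')
elbow('e2',.043,-.043,[np.pi/2,np.pi])
shot('top','top2')
E
```

```text
pick hit False open 0.0199 -> 0.0202 F 58.56997311115265 t 12.2417
place hit False z 0.1827 yaw 3.023 t 16.1583
pick hit False open 0.0271 -> 0.0275 F 58.65783870220184 t 19.7667
place hit False z 0.1905 yaw 1.57 t 22.8083
pick hit False open 0.0199 -> 0.0199 F 58.79341721534729 t 26.05
place choice 1 [2.92 1.28]
place hit False z 0.1827 yaw -1.78 t 29.2917
```

View pics/side2.png

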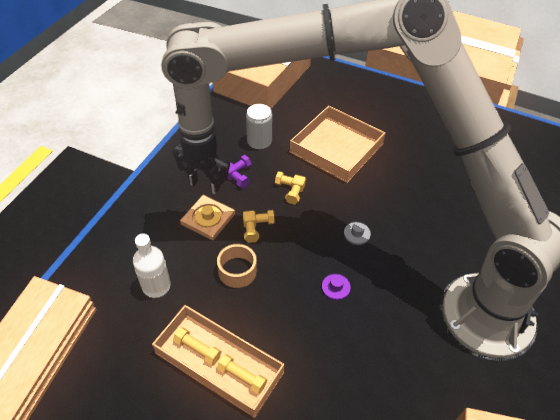

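View pics/top2.png

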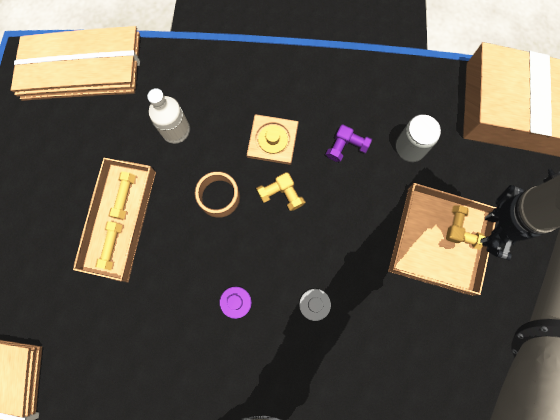

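Both couplings lie end to end in the long carton (122,195 and 110,245 in the top view). The cap sits in the pocket (273,137), and the first elbow is in the far right of the square carton (465,225). Last elbow next.

```bash
python3 - <<'E'
from pp import *
elbow('e1',-.043,.043,[-np.pi/2,0])
env.move_pose([.45,.1,.40],quat(1.57)); env.pause(.3)
shot('top','top3'); shot('side','side3')
from fit import *
T=dict(np.load('top3.npz')); p,d=T['p'],T['d']
def w(u,v): 
    n=cv2.undistortPoints(np.array([[(u,v)]],float),T['K'],T['distortion'])[0,0]
    return T['R'].T@(np.array([n[0],n[1],1])*d[v,u]-T['t'])
for n,(u,v) in dict(hub=(273,133),fl=(261,143),fl2=(285,143),fl3=(273,148)).items(): print(n,w(u,v).round(4))
print(status.read_clock())
a=p[100:310,60:300];b=p[150:320,380:520]
cv2.imwrite('pics/crop3.png',np.hstack([cv2.resize(p[110:290,60:310],(500,360)),cv2.resize(p[175:305,380:510],(300,360))[:,:300]]))
E
```

```text
pick hit False open 0.0197 -> 0.0197 F 58.812859654426575 t 33.9583
place choice 1 [1.45 0.55]
place hit False z 0.1827 yaw 1.361 t 37.2917
hub [0.7005 0.0297 0.0362]
fl [0.6835 0.0553 0.0141]
fl2 [0.6881 0.0025 0.0127]
fl3 [0.6747 0.028  0.0119]
39.2167
```

View pics/crop3.png

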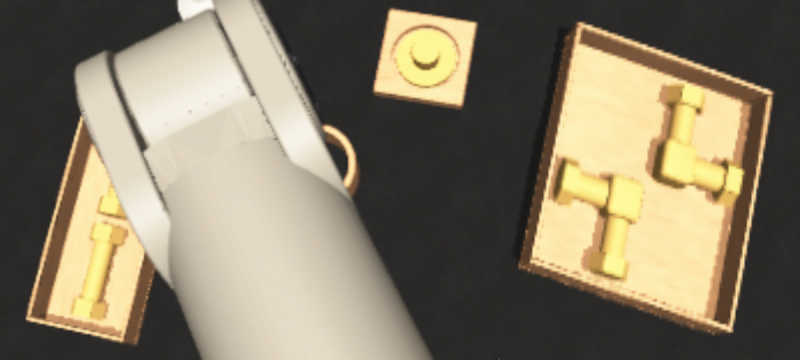

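View pics/side3.png

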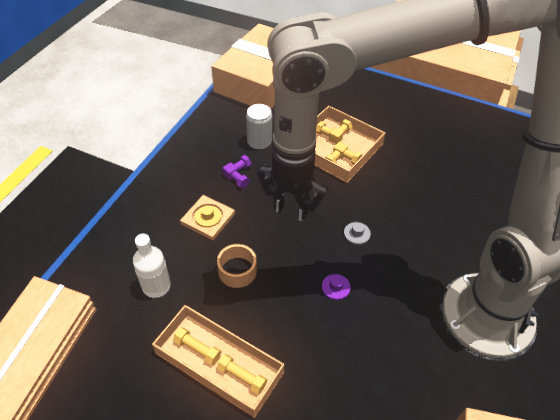

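The crop shows both elbows apart in the square carton (around 610,215 and 695,150) and the cap centred in its pocket: hub top 36 mm, flange top 12–14 mm, as they should be when flat. The side view shows the couplings flat and the tape roll, bottle and tin still in place. I'll check the elbow and coupling heights, then hand in if they fit.

```bash
python3 - <<'E'
from fit import *
T=dict(np.load('top3.npz'));S2=dict(np.load('top2.npz'))
def hi(T,x0,x1,y0,y1):
    d=T['d'];v,u=np.mgrid[y0:y1,x0:x1];n=cv2.undistortPoints(np.stack([u,v],-1).reshape(-1,1,2).astype(float),T['K'],T['distortion'])[:,0]
    z=d[y0:y1,x0:x1].reshape(-1,1);X=(np.c_[n,np.ones(len(n))]*z-T['t'])@T['R']; p=T['p'][y0:y1,x0:x1].reshape(-1,3).astype(int)
    return np.percentile(X[z[:,0]>0,2],[5,90,99.5]).round(4)
print('elbows',hi(T,425,455,235,272),hi(T,452,488,208,240)); print('couplings',hi(S2,115,132,178,215),hi(S2,102,120,225,265))
z=[hi(T,425,455,235,272)[2],hi(T,452,488,208,240)[2],hi(S2,115,132,178,215)[2],hi(S2,102,120,225,265)[2]]
if max(z)<.043:
    from bench import env; print(env.sign_off())
E
```

```text
elbows [0.0015 0.0354 0.0392] [0.0018 0.0356 0.0391]
couplings [0.0015 0.0318 0.0367] [0.0017 0.0333 0.0378]
the job is handed in; nothing more can be done
None
```

The job is handed in at about 39 s of the 72 s allowed: both couplings lie flat in the long carton, both elbows lie flat and apart in the square carton, and the cap sits flange down in the pad's pocket, with the tape roll, bottle and tin where they were; no verdict came back.

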